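True up a small-satellite end panel with an engineer's square

TASK

The end panel of the satellite frame leans inwards on its finger-tight screws: true it up with the engineer's square. Lift the square out of the tool block by its blade, stand it on its stock on the lying side panel, a good finger-width clear of the end panel, and let go; then take it low down by the stock and slide it along the side panel, squarely, against the middle of the end panel, pressing gently for a second until the panel stands upright and neither face shows a gap. Let go and leave the square standing there flush; keep the gripper off the end panel, and do not disturb the things lying about.

Things in the scene. Friction and masses are not known exactly. Their poses are not given: they have to be found in the camera images.
- square_stock (a point): centre (half-way up) of the stock of the engineer's square, a loose L-shaped tool of about 0.22 kg, steel blade, aluminium stock. The stock is a bar 110 mm long (x), 18 mm thick (y), 24 mm tall (z); the blade rises from its +x end, the heel, at a right angle to 92 mm above the underside. It starts upright in the block's pocket, stock sunk 4 mm below its top, only the blade out
- square_blade (a point): centre of the bare blade of the square, 44 mm along +x and 46 mm above the stock's centre, 34 mm below the blade's tip. The blade is 22 mm wide along x and 8 mm thick along y, centred in the stock's thickness; it is held firmest across the 8 mm
- square_heel (a point): the square's heel: middle of the lower edge of the stock's +x end, 12 mm below and 55 mm along +x from the stock's centre. x points along the stock, out of the heel; z up along the blade. The heel end and the blade's outer edge lie in one plane
- panel_foot (a point): fixed: middle of the line where the end panel's inner face meets the top of the lying side panel, 14 mm above the bench. x points squarely out through the end panel, z up. The white side panel, 100 mm wide (y), extends 223 mm from here to -x, 4 mm thick on a 10 mm aluminium plate 130 mm wide; 4 mm high brackets on its two far corners (over 200 mm off), else bare
- panel_top (a point): middle of the upper edge of the inner face of the end panel: a white board 100 mm wide, 100 mm high, 4 mm thick, whose foot stays in place and which pivots about the foot line
- end_panel (a joint): lean of the end panel, rad: 0 is square to the side panel (upright), positive leans inwards (towards -x of panel_foot) and it starts at 0.04 to 0.11; it turns stiffly (about 0.5 N at the top edge) and stays where it is left
- block: wooden tool block, fixed, 150 (x) x 90 (y) x 42 mm high, origin at the centre of its underside. Its pocket, 114 x 22 mm, 28 mm deep, is centred at y +15 mm; the square stands in it, its x along the block's x, with 2 mm play all round. Two screwdrivers stand at y -28 mm, x -55 and -22 mm, tops 110 mm above the bench
- board_a: bystander: green circuit board 96 x 90 mm, 15 mm high, lying flat; origin at the centre of its underside
- board_b: bystander: green circuit board 96 x 90 mm, 15 mm high, lying flat; origin at the centre of its underside
- antenna: bystander: black stub antenna with brass plug, 90 mm long, 17 mm across, lying; origin under its middle
- caliper: bystander: digital caliper 150 mm long, up to 60 mm wide over its jaws, 12 mm high, lying flat; origin under its middle
- jar: bystander: small clear screw jar, 48 mm across, 52 mm high; origin at the centre of its underside
- wrench: bystander: small torque wrench 175 mm long, 14 mm high, lying flat; origin under its middle
- dish: bystander: grey parts dish 90 x 65 x 22 mm; origin at the centre of its underside

How it is judged:
By the outcome, as a careful person would: the job done as asked, in the order asked, and still so for the second after the job is handed in, with the robot touching nothing.
It also fails if it takes over 64 s, if anything falls off the work surface, if the arm or the gripper's body presses on something with over 40 N, if the wrist force passes 120 N, or if a joint passes its speed limit or range.

ROBOT

A 7-joint arm with a two-finger parallel gripper is mounted at the origin on the work surface. World frame = base frame: x ahead of the robot, y to its left, z up, the work surface at z = 0. Lengths are in m, angles in rad, forces in N, time in s.
With the tool pointing down it reaches from about 0.425 to 0.925 m from the base axis. Payload 6.8 kg.
Tool frame: the origin (TCP) lies at the very end of the fingers, on their centre line; the grasp point (between the pads) lies 19 mm behind it; z points along the fingers, y is the line along which they close (so a half turn about z gives the same grasp; the last joint's range is limited). The gripper opens to 85 mm and grips with 20 to 120 N. Pads are 22 mm wide; open, the fingers measure 114 mm over their backs; the gripper's body (76 mm by 85 mm) begins 54 mm behind the grasp point. The pads swing forward as they close: fully open they stand 13 mm farther back than shut.
Start: joints at [-1.213, 0.477, 0.022, 1.555, -0.011, 1.109, -0.083], TCP at [0.303, 0.603, 0.231] pointing down, gripper open.
Joint ranges: [-2.96, 2.96], [-0.34, 2.1], [-1.41, 1.46], [0.24, 2.44], [-1.37, 4.51], [0.17, 1.92], [-2.96, 2.96]. Speed limits (rad/s): [2.39, 2.39, 3.14, 3.14, 3.14, 3.14, 3.14].

INTERFACE

Orientations are given as a unit quaternion [w, x, y, z].
In Python, from station import get_obs, read_camera, hand_in gives the robot as it stands.
- The arm moves only by the tool arm_command, never from a script. Its argument "commands" is one flat list of numbers, 7 for each row, row after row: the shift along the tool's x, y, z in m, then the turn, a rotation vector about the tool's x, y, z in degrees, then the opening, from 0 (shut) to 1 (fully open). In form: [tx, ty, tz, rx, ry, rz, fingers, tx, ty, tz, rx, ry, rz, fingers, ...]. A call has 1 to 8 rows; each row is the pose to reach, as a shift and turn from the pose commanded when the call began, along the tool's axes at that moment; what a row does not reach only later rows make up. A row lasts 1/10 s, in which the tool goes at most 50 mm and 8.59 degrees, less where a joint would pass 70% of its speed; a pose out of reach is approached as far as the arm can. A call with a gripper value outside its range is refused whole. The fingers move at their own pace and stop on an object; "force" is the grip in N (left out, the last holds). Time passes only in rows, so rows that repeat a pose let the fingers close. It gives the time, the measured TCP pose, the force, the opening and the grip force at its end, in the units of the state.
- get_obs(): the state, without advancing time (a new reading comes with each control period).
- read_camera(name): name is "scene" or "top" or "wrist"; returns a dict with "img" (400x640x3 uint8, red, green, blue), "camera_matrix" (3x3 intrinsics, pixels), "pose" (4x4, takes a point from camera to world coordinates). Camera axes: x right, y down, z forward; pixel columns grow to the right and rows downward; lengths in m; the calibration is good to about 2 mm. A picture is of the moment at which its call begins. There is no depth.
- hand_in(): hands the job in; it is judged then, once.
The state is a dict: "t": time; "q": joint angles; "joint_vel": joint speeds; "joint_torque": joint torques, N m; "eef_pos": TCP position; "tool_rot": TCP orientation; "contact_force": force on the tool from outside, world axes, zero at the start; "torque": the same for the moment, N m; "gripper_width": opening from 0.0 (shut) to 1.0 (fully open); "grasp_force": force on a finger pad.
Only numpy, scipy, OpenCV 4.12 (cv2) and the standard library are available. Lean on these libraries where they do the work, as an engineer would, in place of code of your own. Each camera call takes 0.05 s, during which the arm holds its last target. There are 200 camera calls.

## Working session

There is one attempt and no reset: what is moved stays moved. The work goes in short steps, Python scripts to look and compute and a tool call to move; the robot and the scene stay as the last step left them, time stands still between calls to the robot, and variables do not carry over. Pictures are saved under pics/ and viewed, at most 10 in all, crops included, and the job is handed in when it is done.

Besides the shell and the picture viewer there is one more tool, called after ">>>" as a command line: name --argument value ..., lists and objects as JSON in quotes. arm_command: Moves the arm, as the interface text tells. Its arguments: {"type":"object","properties":{"commands":{"type":"array","items":{"type":"number"}},"force":{"type":"number"}},"required":["commands"]}

```bash
mkdir -p pics
cat > h.py <<'E'
import numpy as np, cv2
from station import get_obs, read_camera, hand_in
from scipy.spatial.transform import Rotation as R
def snap(n,f):
    c=read_camera(n); cv2.imwrite('pics/'+f,c['img'][:,:,::-1]); np.savez('pics/'+f[:-4],K=c['camera_matrix'],P=c['pose'],img=c['img']); return c
def ray(f,uv,z):
    d=np.load('pics/'+f+'.npz'); r=d['P'][:3,:3]@np.linalg.inv(d['K'])@[uv[0],uv[1],1]; o=d['P'][:3,3]
    return o+r*(z-o[2])/r[2]
def proj(f,p):
    d=np.load('pics/'+f+'.npz'); q=d['K']@(d['P'][:3,:3].T@(np.asarray(p)-d['P'][:3,3])); return q[:2]/q[2]
def tool(p):  # world point -> tool coords
    o=get_obs(); w=o['tool_rot']; r=R.from_quat([w[1],w[2],w[3],w[0]]); return r.inv().apply(np.asarray(p)-o['eef_pos'])
E
python3 - <<'E'
from h import *
for n in ('top','scene'):
    c=snap(n,n+'1.png'); print(n,c['pose'].round(3).tolist(),c['camera_matrix'][0,0])
o=get_obs();print(o['t'],o['eef_pos'],o['tool_rot'])
E
```

```text
top [[-0.001, -0.997, 0.072, 0.443], [-1.0, 0.001, 0.003, 0.018], [-0.003, -0.072, -0.997, 1.175], [0.0, 0.0, 0.0, 1.0]] 433.2844287099471
scene [[-0.598, 0.694, -0.401, 0.942], [0.802, 0.516, -0.301, 0.315], [-0.002, -0.502, -0.865, 0.983], [0.0, 0.0, 0.0, 1.0]] 374.26353105534366
0.1 [0.30294918 0.6026278  0.23041702] [-1.32737999e-04  2.30797080e-01  9.73001566e-01 -8.01747604e-04]
```

View pics/top1.png

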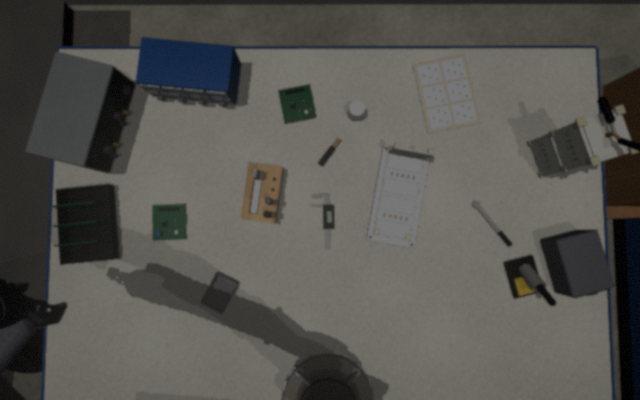

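View pics/scene1.png

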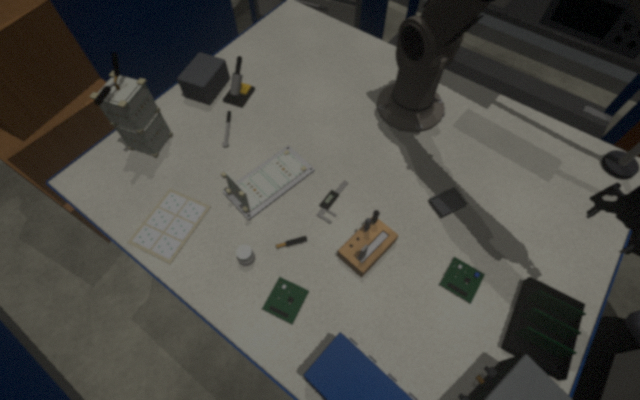

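The top view shows the tool block at about (264,193) and the frame at about (400,198), with its end panel at the top edge near (408,152). Next I'll enlarge and brighten both views.

Run:
```python
from h import *
def crop(f,x0,y0,x1,y1,s):
    i=np.load(f'pics/{f}.npz')['img'][y0:y1,x0:x1,::-1].astype(float)
    i=np.clip(255*(i/200)**.6,0,255).astype(np.uint8)
    return cv2.resize(i,None,fx=s,fy=s,interpolation=cv2.INTER_CUBIC)
a=crop('top1',235,135,435,255,4)
cv2.imwrite('pics/c1.png',a)
b=crop('scene1',215,140,415,280,4); cv2.imwrite('pics/c2.png',b)
```

```text
(no output)
```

View pics/c1.png

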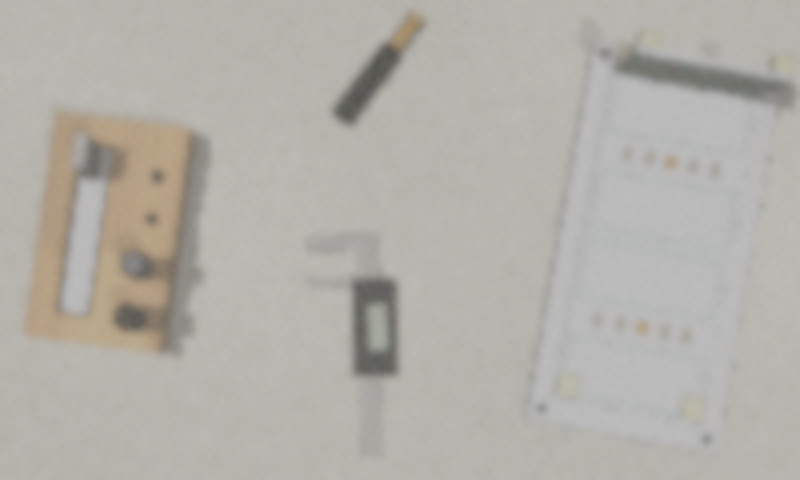

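View pics/c2.png

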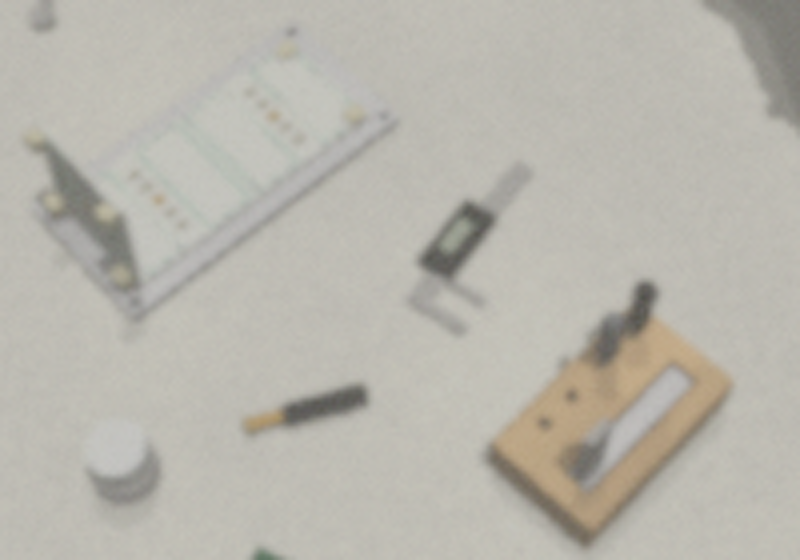

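The first crop shows the block's top corners at (55,110), (190,127), (163,350) and (25,335), with the blade at the pocket's +x end near (90,155). The plate's corner holes are at (605,52), (541,408) and (707,438), and the dark end panel runs from (615,62) to (795,95). The square and the frame point nearly the same way.

Run:
```python
from h import *
g=lambda u,v,z: ray('top1',((u+.5)/4+235-.5,(v+.5)/4+135-.5),z)
B=[g(*p,.042) for p in [(55,110),(190,127),(163,350),(25,335)]]
print('block',np.round(B,4)[:,:2].tolist(),np.mean(B,0)[:2])
ax=(B[0]+B[1]-B[2]-B[3])/2; by=np.degrees(np.arctan2(ax[1],ax[0])); print('len',np.linalg.norm(ax),'yaw',by)
S=[g(*p,.038) for p in [(92,178),(75,315)]]; d=S[0]-S[1]; print('stock yaw',np.degrees(np.arctan2(d[1],d[0])), g(75,315,.038))
print('blade tip', g(82,155,.106))
H=[g(605,52,.01),g(541,408,.01),g(707,438,.01)]
print(np.round(H,4)[:,:2].tolist()); d=H[0]-H[1]; print('plate yaw',np.degrees(np.arctan2(d[1],d[0])),np.linalg.norm(d)); d=H[1]-H[2]; print(np.degrees(np.arctan2(-d[0],d[1])),np.linalg.norm(d))
print('panel top edge', g(618,60,.114)[:2], g(795,90,.114)[:2], 'bot',g(618,72,.014)[:2],g(790,104,.014)[:2])
o=get_obs(); c=read_camera('wrist'); print(c['pose'].round(3).tolist(),c['camera_matrix'][0,0])
w=o['tool_rot']; print(R.from_quat([w[1],w[2],w[3],w[0]]).as_matrix().round(3).tolist())
```

```text
block [[0.6219, 0.2086], [0.6105, 0.1195], [0.4637, 0.1363], [0.4736, 0.2266]] [0.54240503 0.17276682]
len 0.14857620713440314 yaw -6.742117359241918
stock yaw -6.5123823602165425 [0.48676571 0.19468753 0.038     ]
blade tip [0.58355881 0.18078198 0.106     ]
[[0.6662, -0.1594], [0.4252, -0.1137], [0.4052, -0.2244]]
plate yaw -10.74461771163048 0.24522190567014715
-10.278013803169749 0.1125392102012357
panel top edge [ 0.64121949 -0.15151858] [ 0.62232751 -0.26053197] bot [ 0.65170442 -0.16742685] [ 0.62969685 -0.28325485]
[[0.449, 0.857, 0.252, 0.238], [0.893, -0.431, -0.129, 0.635], [-0.002, 0.283, -0.959, 0.372], [0.0, 0.0, 0.0, 1.0]] 295.2356536998108
[[-0.893, 0.449, -0.001], [0.449, 0.893, -0.001], [-0.0, -0.002, -1.0]]
```

```bash
cat >> h.py <<'E'
def go(p,yaw):  # tool-frame shift and rotvec(deg) to TCP p, tool y at yaw+90 (tool x at yaw+180), pointing down
    o=get_obs(); w=o['tool_rot']; r=R.from_quat([w[1],w[2],w[3],w[0]])
    t=R.from_euler('z',yaw,degrees=True)*R.from_matrix(np.array([[-1,0,0],[0,1,0],[0,0,-1.]]))
    print('shift',tool(p).round(4),'rot',np.degrees((r.inv()*t).as_rotvec()).round(2))
E
python3 -c "
from h import *
go([.588,.1825,.2],-6.6)"
```

```text
shift [-0.4434 -0.2474  0.0309] rot [-8.000e-02 -1.000e-02 -2.009e+01]
```

>>> arm_command --commands '[-0.443,-0.247,0.03,0,0,-20.1,0.6,-0.443,-0.247,0.03,0,0,-20.1,0.6,-0.443,-0.247,0.03,0,0,-20.1,0.6,-0.443,-0.247,0.03,0,0,-20.1,0.6,-0.443,-0.247,0.03,0,0,-20.1,0.6,-0.443,-0.247,0.03,0,0,-20.1,0.6,-0.443,-0.247,0.03,0,0,-20.1,0.6,-0.443,-0.247,0.03,0,0,-20.1,0.6]'

```text
t: 0.95
eef_pos: [0.5282, 0.2708, 0.2075]
tool_rot: [-0.0, 0.057, 0.998, -0.0]
contact_force: [0.3, 1.2, -0.8]
gripper_width: 0.598
grasp_force: 0.0
```

```bash
python3 -c "
from h import *
go([.588,.1825,.2],-6.6)"
```

```text
shift [-0.0696 -0.0809  0.0075] rot [-0.   -0.    0.02]
```

>>> arm_command --commands '[-0.07,-0.081,0.007,0,0,0,0.6,-0.07,-0.081,0.007,0,0,0,0.6,-0.07,-0.081,0.007,0,0,0,0.6,-0.07,-0.081,0.007,0,0,0,0.6]'

```text
t: 1.35
eef_pos: [0.5884, 0.1816, 0.2002]
tool_rot: [-0.0, 0.06, 0.998, -0.001]
contact_force: [-0.4, 0.8, -0.4]
gripper_width: 0.6
grasp_force: 0.0
```

Run:
```python
from h import *
snap('wrist','w1.png'); o=get_obs(); print(o['eef_pos'],o['t'])
i=np.load('pics/w1.npz')['img'][:,:,::-1]/200.
cv2.imwrite('pics/w1b.png',np.clip(255*i**.6,0,255).astype(np.uint8))
```

```text
[0.58739811 0.18424052 0.20030039] 1.4
```

View pics/w1b.png

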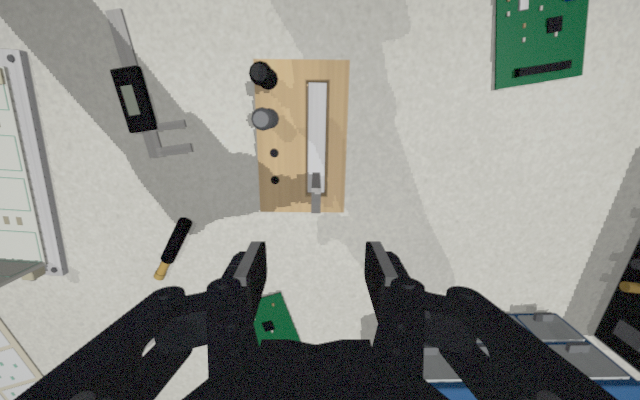

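The wrist view shows the stock from (317,83) to the blade's foot at (316,178) and the blade's tip at about (316,203). The fingers' mid-line is at column 315, so the gripper is centred.

Run:
```python
from h import *
a=ray('w1',(316.5,83),.038);b=ray('w1',(315.5,176),.038);t=ray('w1',(316,203),.106);t2=ray('w1',(316,212),.106)
print(a,b,t,t2); d=b-a; print(np.degrees(np.arctan2(d[1],d[0])),np.linalg.norm(d))
# block edges
for p,q in [((254,60),(261,211)),((349,60),(345,211))]:
    d=ray('w1',q,.042)-ray('w1',p,.042); print(np.degrees(np.arctan2(d[1],d[0])))
P=np.array([get_obs()['eef_pos'] for _ in range(5)]); print(P)
```

```text
[0.48873708 0.19487014 0.038     ] [0.57876274 0.1830747  0.038     ] [0.58767955 0.18245625 0.106     ] [0.59553737 0.18151487 0.106     ]
-7.464544612566742 0.0907951075972429
-7.324910284052605
-6.682909810686516
[[0.58739811 0.18424052 0.20030039]
 [0.58739811 0.18424052 0.20030039]
 [0.58739811 0.18424052 0.20030039]
 [0.58739811 0.18424052 0.20030039]
 [0.58739811 0.18424052 0.20030039]]
```

>>> arm_command --commands '[0,0,0.05,0,0,0.3,0.6,0,0,0.1,0,0,0.3,0.6,0,0,0.13,0,0,0.3,0.6,0,0,0.143,0,0,0.3,0.5,0,0,0.143,0,0,0.3,0.3,0,0,0.143,0,0,0.3,0,0,0,0.143,0,0,0.3,0,0,0,0.143,0,0,0.3,0]' --force 50

```text
t: 2.2
eef_pos: [0.5885, 0.1842, 0.0593]
tool_rot: [0.001, 0.06, 0.998, 0.0]
contact_force: [-0.6, -1.3, 1.5]
gripper_width: 0.09
grasp_force: 51.1
```

>>> arm_command --commands '[0,0,0,0,0,0,0,0,0,0,0,0,0,0,0,0,0,0,0,0,0]'

```text
t: 2.5
eef_pos: [0.5885, 0.1842, 0.0592]
tool_rot: [0.001, 0.06, 0.998, 0.0]
contact_force: [-2.0, -2.9, 6.9]
gripper_width: 0.092
grasp_force: 51.6
```

>>> arm_command --commands '[0,0,-0.01,0,0,0,0,0,0,-0.03,0,0,0,0,0,0,-0.06,0,0,0,0,0,0,-0.1,0,0,0,0,0,0,-0.14,0,0,0,0,0,0,-0.14,0,0,0,0,0,0,-0.14,0,0,0,0]'

```text
t: 3.2
eef_pos: [0.5881, 0.1848, 0.199]
tool_rot: [0.001, 0.06, 0.998, 0.001]
contact_force: [-0.5, 1.0, -2.7]
gripper_width: 0.091
grasp_force: 50.7
```

Run:
```python
from h import *
x=np.array([np.cos(np.radians(-10.5)),np.sin(np.radians(-10.5))]); y=np.array([-x[1],x[0]])
H1=np.array([.4252,-.1137]);H2=np.array([.4052,-.2244]);H0=np.array([.6662,-.1594])
print('hole mid',(H1+H2)/2,'span',(H0-H1)@x, y@(H1-H2))
T=np.array([[.6412,-.1515],[.6223,-.2605]]); print('top edge mid',T.mean(0), (T.mean(0)-(H1+H2)/2)@x,(T.mean(0)-(H1+H2)/2)@y)
o=get_obs(); print(o['eef_pos'],o['t'],o['contact_force'])
go([.50,-.155,.2],-10.5)
```

```text
hole mid [ 0.4152  -0.16905] span 0.2452925962379042 0.11249102877717272
top edge mid [ 0.63175 -0.206  ] 0.21965745289990923 0.0031318342108363744
[0.58807767 0.18483736 0.19901646] 3.2 [-0.47152122  0.96567677 -2.65141093]
shift [ 0.0468 -0.3479 -0.0017] rot [0.11 0.12 3.63]
```

Run:
```python
from h import *
go([.58,-.198,.26],-10.5)
for d in (0,.03,.055): 
  for z in (.014,.114): print(d,z,proj('w1',[.588+d*.993,.1825-d*.116,z-.06]).round(0))
```

```text
shift [-0.0379 -0.3809 -0.0616] rot [0.11 0.12 3.63]
0 0.014 [316. 170.]
0 0.114 [316. 188.]
0.03 0.014 [316. 192.]
0.03 0.114 [316. 217.]
0.055 0.014 [316. 209.]
0.055 0.114 [316. 239.]
```

>>> arm_command --commands '[0,-0.04,-0.06,0,0,3.6,0,0,-0.09,-0.06,0,0,3.6,0,-0.01,-0.14,-0.06,0,0,3.6,0,-0.02,-0.19,-0.06,0,0,3.6,0,-0.03,-0.24,-0.06,0,0,3.6,0,-0.035,-0.29,-0.06,0,0,3.6,0,-0.038,-0.34,-0.06,0,0,3.6,0,-0.038,-0.38,-0.061,0,0,3.6,0]'

```text
t: 4.0
eef_pos: [0.5794, -0.1915, 0.2565]
tool_rot: [-0.002, 0.091, 0.996, 0.0]
contact_force: [1.2, 0.0, -2.5]
gripper_width: 0.09
grasp_force: 50.9
```

>>> arm_command --commands '[0,0,0,0,0,0,0,0,0,0,0,0,0,0,0,0,0,0,0,0,0]'

```text
t: 4.3
eef_pos: [0.5802, -0.1884, 0.2571]
tool_rot: [-0.001, 0.091, 0.996, 0.001]
contact_force: [0.7, 0.8, -3.2]
gripper_width: 0.09
grasp_force: 50.9
```

Run:
```python
from h import *
snap('wrist','w2.png'); o=get_obs(); print(o['eef_pos'],o['t'],o['tool_rot'])
i=np.load('pics/w2.npz')['img'][0:300,120:520,::-1]/200.
cv2.imwrite('pics/w2b.png',cv2.resize(np.clip(255*i**.6,0,255).astype(np.uint8),None,fx=2,fy=2,interpolation=cv2.INTER_CUBIC))
```

```text
[ 0.58050295 -0.18807162  0.25739464] 4.35 [-9.29157600e-04  9.01010586e-02  9.95932016e-01  5.95419859e-04]
```

View pics/w2b.png

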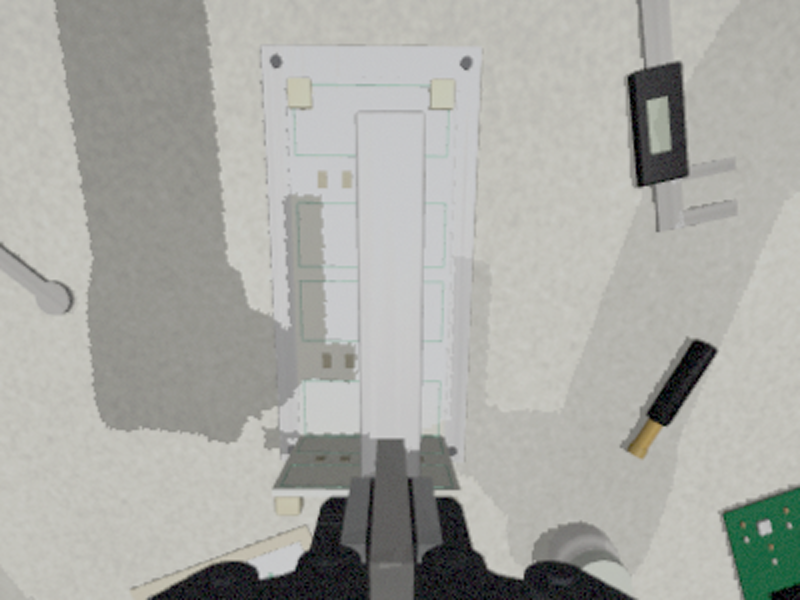

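The wrist view shows the plate's holes at crop pixels (276,61), (466,62) and (452,450). The panel's foot line is at row 436, from about (303) to (443), and its upper edge is at row 489 from 274 to 459. The held stock runs straight down column 391, from its toe at row 112, and nearly lines up with the frame.

Run:
```python
from h import *
g=lambda u,v,z: ray('w2',(u/2+119.75,v/2-.25),z)
an=lambda d: np.degrees(np.arctan2(d[1],d[0])).round(2)
a,b,c=g(276,61,.01),g(466,62,.01),g(452,450,.01)
print('holes',a[:2],b[:2],c[:2],an(c-b),an(a-b)+90,'span',np.linalg.norm(c-b),np.linalg.norm(a-b))
f1,f2=g(303,436,.014),g(443,436,.014); print('foot',f1[:2],f2[:2],an(f1-f2)+90,np.linalg.norm(f1-f2),'mid',(f1+f2)[:2]/2)
t1,t2=g(274,489,.114),g(459,489,.114); print('top',t1[:2],t2[:2],an(t1-t2)+90,np.linalg.norm(t1-t2),'mid',(t1+t2)[:2]/2)
z=.257-.019
s1,s2=g(358,112,z),g(423,112,z); print('toe',s1[:2],s2[:2],np.linalg.norm(s1-s2),an(s2-s1)-90)
s3,s4=g(362,440,z),g(421,440,z); print(an(s3-s1),an(s4-s2),(s1+s2)[:2]/2,(s3+s4)[:2]/2,an(s3+s4-s1-s2))
o=get_obs(); print(o['eef_pos'])
d=np.load('pics/w2.npz'); 
# edge-based refinement: find edges of panel top edge & plate sides by Sobel
i=cv2.GaussianBlur(cv2.cvtColor(d['img'],cv2.COLOR_RGB2GRAY),(3,3),0).astype(float)
def fit(P): P=np.array(P,float); return P
def hedge(cols,r0,r1,sg):
    G=np.gradient(i,axis=0)*sg; out=[]
    for u in cols:
        k=r0+np.argmax(G[r0:r1,u]); y0,y1,y2=G[k-1:k+2,u]; out.append((u,k+.5*(y0-y2)/(y0-2*y1+y2+1e-9)))
    return np.array(out)
def vedge(rows,c0,c1,sg):
    G=np.gradient(i,axis=1)*sg; out=[]
    for v in rows:
        k=c0+np.argmax(G[v,c0:c1]); y0,y1,y2=G[v,k-1:k+2]; out.append((k+.5*(y0-y2)/(y0-2*y1+y2+1e-9),v))
    return np.array(out)
def yaw(P,z,name):
    W=np.array([ray('w2',p,z)[:2] for p in P]); vx,vy,x,y=cv2.fitLine(W.astype(np.float32),cv2.DIST_HUBER,0,.001,.001).ravel()
    e=(W-[x,y])@[-vy,vx]; print(name,'ang',(np.degrees(np.arctan2(vy,vx))).round(2),'rms',(e.std()*1e3).round(2),'mid',W.mean(0).round(4))
yaw(hedge(list(range(262,300))+list(range(332,346)),240,249,1),.114,'topedge')
yaw(hedge(list(range(275,300))+list(range(333,338)),213,223,-1),.014,'foot')
yaw(hedge(range(255,355),18,28,1),.01,'plate far end')
yaw(vedge(range(58,215),295,304,1),z,'stock L'); yaw(vedge(range(58,215),328,336,-1),z,'stock R')
yaw(hedge(range(301,330),52,60,1),z,'toe')
```

```text
holes [ 0.40404008 -0.22422066] [ 0.424684   -0.11463581] [ 0.6635798  -0.15972684] -10.69 -10.670000000000002 span 0.24311397129820694 0.11151237327986693
foot [ 0.63317276 -0.25948288] [ 0.65066904 -0.16442934] -10.430000000000007 0.09665038278691018 mid [ 0.6419209  -0.21195611]
top [ 0.62703448 -0.25911798] [ 0.64462197 -0.16361738] -10.430000000000007 0.09710655721738286 mid [ 0.63582822 -0.21136768]
toe [ 0.48053468 -0.17820002] [ 0.48344526 -0.16234629] 0.016118686885029366 -10.400000000000006
-10.54 -9.92 [ 0.48198997 -0.17027316] [ 0.56697951 -0.18561586] -10.23
[ 0.58050295 -0.18807162  0.25739464]
topedge ang 79.16 rms 1.22 mid [ 0.6345 -0.2185]
foot ang 79.12 rms 0.41 mid [ 0.6375 -0.2269]
plate far end ang 79.54 rms 0.15 mid [ 0.4066 -0.1688]
stock L ang -10.37 rms 0.8 mid [ 0.5198 -0.1856]
stock R ang -10.53 rms 0.08 mid [ 0.5227 -0.1699]
toe ang 79.58 rms 0.04 mid [ 0.4824 -0.1703]
```

>>> arm_command --commands '[-0.01,-0.012,0.03,0,0,0.1,0,-0.01,-0.012,0.07,0,0,0.1,0,-0.01,-0.012,0.11,0,0,0.1,0,-0.01,-0.012,0.15,0,0,0.1,0,-0.01,-0.012,0.175,0,0,0.1,0,-0.01,-0.012,0.185,0,0,0.1,0,-0.01,-0.012,0.19,0,0,0.1,0,-0.01,-0.012,0.19,0,0,0.1,0]'

```text
t: 5.15
eef_pos: [0.5889, -0.2033, 0.069]
tool_rot: [0.0, 0.092, 0.996, 0.0]
contact_force: [0.7, -0.3, -3.3]
gripper_width: 0.088
grasp_force: 50.8
```

>>> arm_command --commands '[0,0,0.003,0,0,0,0,0,0,0.006,0,0,0,0,0,0,0.006,0,0,0,0]'

```text
t: 5.45
eef_pos: [0.5884, -0.2039, 0.0629]
tool_rot: [0.0, 0.092, 0.996, 0.0]
contact_force: [-1.0, -0.5, -2.9]
gripper_width: 0.086
grasp_force: 50.8
```

>>> arm_command --commands '[0,0,0.001,0,0,0,0,0,0,0.002,0,0,0,0,0,0,0.002,0,0,0,0]'

```text
t: 5.75
eef_pos: [0.5881, -0.2038, 0.0605]
tool_rot: [-0.0, 0.092, 0.996, 0.0]
contact_force: [-0.0, -0.1, -2.8]
gripper_width: 0.091
grasp_force: 50.8
```

>>> arm_command --commands '[0,0,0.001,0,0,0,0,0,0,0.0015,0,0,0,0,0,0,0.0015,0,0,0,0]'

```text
t: 6.05
eef_pos: [0.5883, -0.2039, 0.0593]
tool_rot: [0.0, 0.092, 0.996, 0.0]
contact_force: [-0.7, -0.8, 1.2]
gripper_width: 0.092
grasp_force: 51.6
```

>>> arm_command --commands '[0,0,-0.0003,0,0,0,0.1,0,0,-0.0003,0,0,0,0.2,0,0,-0.0003,0,0,0,0.4,0,0,-0.0003,0,0,0,0.5,0,0,-0.0003,0,0,0,0.5,0,0,-0.02,0,0,0,0.5,0,0,-0.06,0,0,0,0.5,0,0,-0.1,0,0,0,0.5]'

```text
t: 6.85
eef_pos: [0.5875, -0.2037, 0.1595]
tool_rot: [-0.001, 0.092, 0.996, 0.0]
contact_force: [0.5, -0.8, 0.3]
gripper_width: 0.503
grasp_force: 0.0
```

Run:
```python
from h import *
x=np.array([np.cos(np.radians(-10.6)),np.sin(np.radians(-10.6))])
b=np.array([.5885,-.2035]); s=b-.069*x; print('grasp xy',s)
go([*(s-.0*x),.159],-10.6)
```

```text
grasp xy [ 0.52067746 -0.19080736]
shift [0.068  0.0004 0.0006] rot [-0.   -0.12  0.01]
```

>>> arm_command --commands '[0.03,0,-0.04,0,0,0,0.5,0.069,0,-0.07,0,0,0,0.5,0.069,0,-0.07,0,0,0,0.5,0.069,0,-0.07,0,0,0,0.5]'

```text
t: 7.25
eef_pos: [0.5204, -0.1912, 0.2301]
tool_rot: [0.001, 0.092, 0.996, 0.0]
contact_force: [-0.2, 0.3, 0.1]
gripper_width: 0.499
grasp_force: 0.0
```

Run:
```python
from h import *
snap('wrist','w3.png'); o=get_obs(); print(o['eef_pos'],o['t'],o['tool_rot'])
i=np.load('pics/w3.npz')['img'][0:300,120:520,::-1]/200.
cv2.imwrite('pics/w3b.png',cv2.resize(np.clip(255*i**.6,0,255).astype(np.uint8),None,fx=2,fy=2,interpolation=cv2.INTER_CUBIC))
```

```text
[ 0.52059591 -0.19091008  0.22904254] 7.3 [3.42453019e-04 9.21009970e-02 9.95749602e-01 1.36766750e-04]
```

View pics/w3b.png

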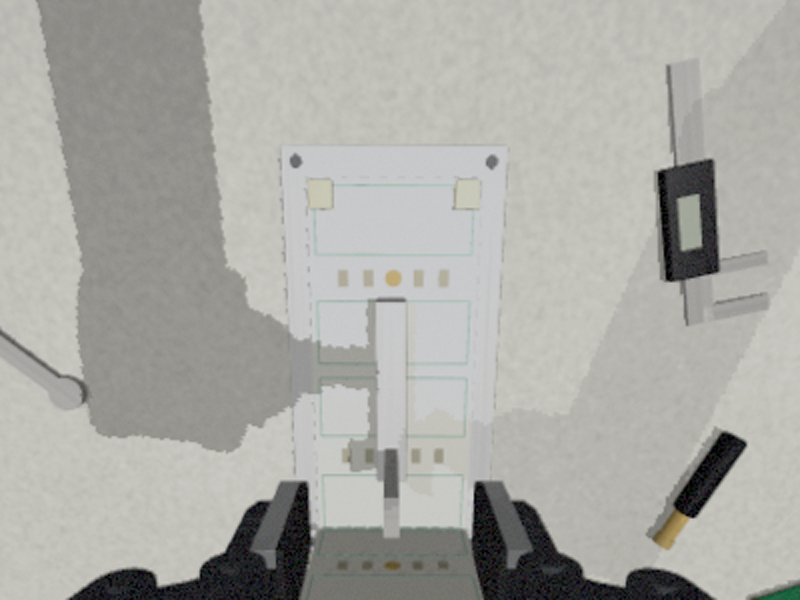

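The square stands upright on the side panel. Its stock runs from (391,299) to the blade at (391,450), parallel to the frame, and the foot line is at row 528 with the square clear of it.

Run:
```python
from h import *
d=np.load('pics/w3.npz'); i=cv2.GaussianBlur(cv2.cvtColor(d['img'],cv2.COLOR_RGB2GRAY),(3,3),0).astype(float)
def edge(rng,a,b,sg,ax):
    G=np.gradient(i,axis=ax)*sg; out=[]
    for u in rng:
        L=G[:,u] if ax==0 else G[u]; k=a+np.argmax(L[a:b]); y0,y1,y2=L[k-1:k+2]; s=k+.5*(y0-y2)/(y0-2*y1+y2+1e-9)
        out.append((u,s) if ax==0 else (s,u))
    return out
def yaw(P,z,n):
    W=np.array([ray('w3',p,z)[:2] for p in P]); vx,vy,x,y=cv2.fitLine(W.astype(np.float32),cv2.DIST_HUBER,0,.001,.001).ravel()
    print(n,np.degrees(np.arctan2(vy,vx)).round(2),'rms',(((W-[x,y])@[-vy,vx]).std()*1e3).round(2),W.mean(0).round(4))
yaw(edge(range(155,225),305,312,1,1),.038,'stockL'); yaw(edge(range(155,205),320,326,-1,1),.038,'stockR')
yaw(edge(range(266,368),70,77,1,0),.01,'far end')
yaw(edge(list(range(282,310))+list(range(326,350)),261,267,-1,0),.014,'foot')
g=lambda u,v,z: ray('w3',(u/2+119.75,v/2-.25),z)
h1,h2=g(296,161,.01),g(492,161,.01); m=(h1+h2)/2; x=np.array([np.cos(np.radians(-10.6)),np.sin(np.radians(-10.6))]);y=np.array([-x[1],x[0]])
t=(g(377,300,.038)+g(405,300,.038))/2; f=(g(314,528,.014)+g(470,528,.014))/2
for n,p in (('toe',t),('foot',f),('tcp',get_obs()['eef_pos'])): print(n,p[:2],(p-m)[:2]@x,(p-m)[:2]@y)
```

```text
stockL -10.2 rms 0.39 [ 0.5321 -0.2016]
stockR -10.27 rms 0.07 [ 0.5231 -0.1838]
far end 79.25 rms 0.08 [ 0.4068 -0.1681]
foot 79.14 rms 0.23 [ 0.6397 -0.2137]
toe [ 0.48796938 -0.18477894] 0.07521751980171756 -0.0017427272574771977
foot [ 0.64085463 -0.21273812] 0.23063695931690653 -0.0011013426812474677
tcp [ 0.52059591 -0.19091008] 0.10841511842619331 -0.001767546713501552
```

>>> arm_command --commands '[0,0,0.045,0,0,0.15,0.5,0,0,0.09,0,0,0.15,0.5,0,0,0.13,0,0,0.15,0.5,0,0,0.17,0,0,0.15,0.5,0,0,0.195,0,0,0.15,0.5,0,0,0.205,0,0,0.15,0.5,0,0,0.208,0,0,0.15,0.5,0,0,0.208,0,0,0.15,0.5]' --force 25

```text
t: 8.1
eef_pos: [0.5209, -0.1913, 0.021]
tool_rot: [0.0, 0.094, 0.996, -0.0]
contact_force: [0.0, -0.6, -0.9]
gripper_width: 0.503
grasp_force: 0.0
```

>>> arm_command --commands '[0,0,0,0,0,0,0.4,0,0,0,0,0,0,0.32,0,0,0,0,0,0,0.26,0,0,0,0,0,0,0.2,0,0,0,0,0,0,0.1,0,0,0,0,0,0,0,0,0,0,0,0,0,0]' --force 25

```text
t: 8.8
eef_pos: [0.5209, -0.1912, 0.022]
tool_rot: [0.001, 0.094, 0.996, 0.0]
contact_force: [-1.1, 0.5, 6.8]
gripper_width: 0.201
grasp_force: 25.3
```

>>> arm_command --commands '[0,0,-0.0007,0,0,0,0,-0.004,0,-0.0007,0,0,0,0,-0.009,0,-0.0007,0,0,0,0,-0.014,0,-0.0007,0,0,0,0,-0.019,0,-0.0007,0,0,0,0,-0.023,0,-0.0007,0,0,0,0,-0.026,0,-0.0007,0,0,0,0,-0.026,0,-0.0007,0,0,0,0]'

```text
t: 9.6
eef_pos: [0.5453, -0.1961, 0.022]
tool_rot: [-0.001, 0.094, 0.996, 0.0]
contact_force: [-3.5, 0.7, 4.9]
gripper_width: 0.201
grasp_force: 25.4
```

Run:
```python
from h import *
snap('wrist','w4.png'); o=get_obs(); print(o['eef_pos'],o['t'],o['tool_rot'])
i=np.load('pics/w4.npz')['img'][100:400,120:520,::-1]/200.
cv2.imwrite('pics/w4b.png',cv2.resize(np.clip(255*i**.6,0,255).astype(np.uint8),None,fx=2,fy=2,interpolation=cv2.INTER_CUBIC))
```

```text
[ 0.54525459 -0.19615341  0.02201329] 9.65 [-6.98473714e-04  9.37783923e-02  9.95592846e-01  9.90686873e-05]
```

View pics/w4b.png

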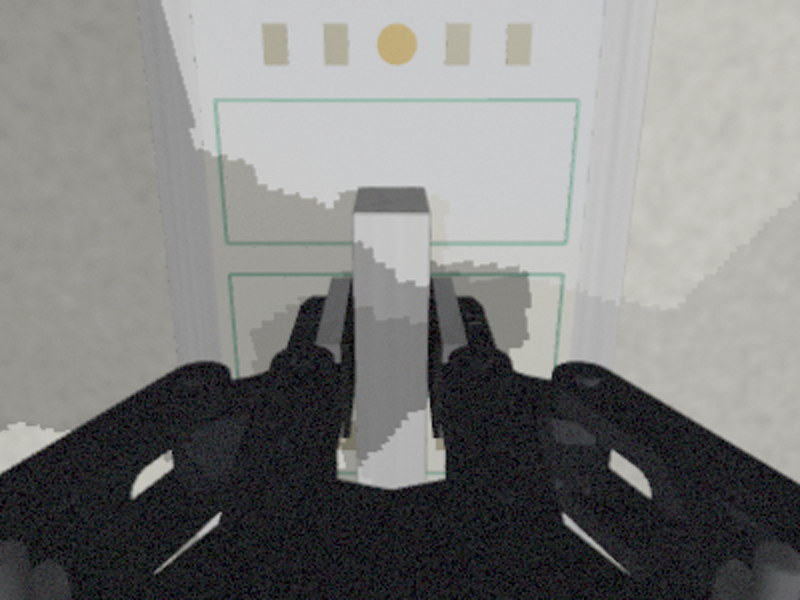

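The stock is held at (391,350) between the pads. Its toe edge at row 211 is parallel to the frame's green lines at rows 100 and 243, and I'll check that angle numerically.

Run:
```python
from h import *
d=np.load('pics/w4.npz'); i=cv2.GaussianBlur(cv2.cvtColor(d['img'],cv2.COLOR_RGB2GRAY),(3,3),0).astype(float)
sat=cv2.GaussianBlur((d['img'][:,:,1].astype(float)-d['img'][:,:,0]),(3,3),0)
def peak(I,rng,a,b,ax):
    out=[]
    for u in rng:
        L=I[:,u] if ax==0 else I[u]; k=a+np.argmax(L[a:b]); y0,y1,y2=L[k-1:k+2]; s=k+.5*(y0-y2)/(y0-2*y1+y2+1e-9); out.append((u,s) if ax==0 else (s,u))
    return out
def yaw(P,z,n):
    W=np.array([ray('w4',p,z)[:2] for p in P]); vx,vy,x,y=cv2.fitLine(W.astype(np.float32),cv2.DIST_HUBER,0,.001,.001).ravel()
    print(n,np.degrees(np.arctan2(vy,vx)).round(2),'rms',(((W-[x,y])@[-vy,vx]).std()*1e3).round(2),W.mean(0).round(4))
yaw(peak(sat,range(232,405),145,154,0),.014,'green1')
yaw(peak(sat,list(range(236,290))+list(range(342,400)),217,226,0),.014,'green2')
yaw(peak(sat,range(155,215),226,235,1),.014,'greenL');yaw(peak(sat,range(155,215),403,411,1),.014,'greenR')
G=np.gradient(i,axis=0);yaw(peak(G,range(300,333),202,210,0),.038,'toe')
Gx=np.gradient(i,axis=1);yaw(peak(Gx,range(210,238),293,300,1),.038,'L');yaw(peak(-Gx,range(210,238),330,338,1),.038,'R')
```

```text
green1 79.19 rms 0.01 [ 0.4916 -0.1843]
green2 79.13 rms 0.02 [ 0.5293 -0.1911]
greenL -10.77 rms 0.02 [ 0.5008 -0.2326]
greenR -10.79 rms 0.02 [ 0.5179 -0.1428]
toe 78.74 rms 0.01 [ 0.5132 -0.1895]
L -9.26 rms 0.22 [ 0.5197 -0.1994]
R -8.03 rms 0.11 [ 0.5228 -0.1832]
```

>>> arm_command --commands '[-0.003,0,0,0,0,0,0,-0.006,0,0,0,0,0,0,-0.009,0,0,0,0,0,0,-0.012,0,0,0,0,0,0,-0.014,0,0,0,0,0,0,-0.015,0,0,0,0,0,0,-0.016,0,0,0,0,0,0,-0.016,0,0,0,0,0,0]' --force 25

```text
t: 10.45
eef_pos: [0.5603, -0.199, 0.022]
tool_rot: [-0.001, 0.094, 0.996, 0.0]
contact_force: [-4.3, 1.0, 7.1]
gripper_width: 0.209
grasp_force: 25.6
```

>>> arm_command --commands '[-0.0005,0,0,0,0,0,0,-0.001,0,0,0,0,0,0,-0.0015,0,0,0,0,0,0,-0.0015,0,0,0,0,0,0]'

```text
t: 10.85
eef_pos: [0.5614, -0.1992, 0.022]
tool_rot: [-0.002, 0.094, 0.996, 0.0]
contact_force: [-6.8, 2.1, 9.0]
gripper_width: 0.205
grasp_force: 25.7
```

>>> arm_command --commands '[-0.0005,0,0,0,0,0,0,-0.001,0,0,0,0,0,0,-0.001,0,0,0,0,0,0]'

```text
t: 11.15
eef_pos: [0.5624, -0.1995, 0.022]
tool_rot: [-0.002, 0.094, 0.996, 0.0]
contact_force: [-6.1, 1.6, 9.7]
gripper_width: 0.204
grasp_force: 25.7
```

>>> arm_command --commands '[-0.0005,0,0,0,0,0,0,-0.001,0,0,0,0,0,0,-0.001,0,0,0,0,0,0]'

```text
t: 11.45
eef_pos: [0.5634, -0.1997, 0.022]
tool_rot: [-0.002, 0.094, 0.996, 0.0]
contact_force: [-5.9, 1.3, 8.2]
gripper_width: 0.203
grasp_force: 25.7
```

>>> arm_command --commands '[-0.0005,0,0,0,0,0,0,-0.001,0,0,0,0,0,0,-0.0015,0,0,0,0,0,0,-0.0015,0,0,0,0,0,0]'

```text
t: 11.85
eef_pos: [0.5649, -0.2, 0.022]
tool_rot: [-0.002, 0.094, 0.996, 0.0]
contact_force: [-5.7, 0.5, 8.9]
gripper_width: 0.204
grasp_force: 25.7
```

>>> arm_command --commands '[-0.0005,0,0,0,0,0,0,-0.001,0,0,0,0,0,0,-0.001,0,0,0,0,0,0]'

```text
t: 12.15
eef_pos: [0.5651, -0.2, 0.022]
tool_rot: [-0.002, 0.094, 0.996, 0.0]
contact_force: [-8.8, 2.0, 10.7]
gripper_width: 0.203
grasp_force: 26.0
```

>>> arm_command --commands '[-0.0005,0,0,0,0,0,0,-0.001,0,0,0,0,0,0,-0.0015,0,0,0,0,0,0,-0.0015,0,0,0,0,0,0,-0.0015,0,0,0,0,0,0,-0.0015,0,0,0,0,0,0,-0.0015,0,0,0,0,0,0,-0.0015,0,0,0,0,0,0]'

```text
t: 12.95
eef_pos: [0.5652, -0.2, 0.0219]
tool_rot: [-0.004, 0.094, 0.996, 0.001]
contact_force: [-12.4, 3.3, 15.7]
gripper_width: 0.207
grasp_force: 26.6
```

>>> arm_command --commands '[0,0,0,0,0,0,0,0,0,0,0,0,0,0,0,0,0,0,0,0,0,0,0,0,0,0,0,0,0,0,0,0,0,0,0,0,0,0,0,0,0,0,0,0,0,0,0,0,0,0,0,0,0,0,0,0]'

```text
t: 13.75
eef_pos: [0.5652, -0.2, 0.0219]
tool_rot: [-0.004, 0.094, 0.996, 0.001]
contact_force: [-12.2, 3.0, 16.5]
gripper_width: 0.202
grasp_force: 26.6
```

Run:
```python
from h import *
snap('wrist','w5.png'); snap('scene','s5.png'); snap('top','t5.png'); o=get_obs(); print(o['eef_pos'],o['t'],o['tool_rot'],o['torque'])
def im(f,x0,y0,x1,y1,s): 
    i=np.load(f'pics/{f}.npz')['img'][y0:y1,x0:x1,::-1]/200.
    return cv2.resize(np.clip(255*i**.6,0,255).astype(np.uint8),(400,s),interpolation=cv2.INTER_CUBIC)
cv2.imwrite('pics/m5.png',np.hstack([im('w5',120,100,520,400,300),im('s5',205,130,325,220,300)]))
d=np.load('pics/w5.npz'); i=cv2.GaussianBlur(cv2.cvtColor(d['img'],cv2.COLOR_RGB2GRAY),(3,3),0).astype(float)
def edge(I,rng,a,b):
    out=[]
    for u in rng:
        L=I[:,u];k=a+np.argmax(L[a:b]); y0,y1,y2=L[k-1:k+2]; out.append((u,k+.5*(y0-y2)/(y0-2*y1+y2+1e-9)))
    return out
G=np.gradient(i,axis=0);W=np.array([ray('w5',p,.038)[:2] for p in edge(G,range(300,333),198,212)]); vx,vy,x,y=cv2.fitLine(W.astype(np.float32),cv2.DIST_HUBER,0,.001,.001).ravel()
print('toe',np.degrees(np.arctan2(vy,vx)),(((W-[x,y])@[-vy,vx]).std()*1e3),x,y)
```

```text
[ 0.56517574 -0.20003931  0.02196166] 13.9 [-3.64761861e-03  9.40120475e-02  9.95564116e-01  7.22089439e-04] [0.58446391 2.40163767 0.02278664]
toe 78.77128 0.014844179271290236 0.53291 -0.19428743
```

View pics/m5.png

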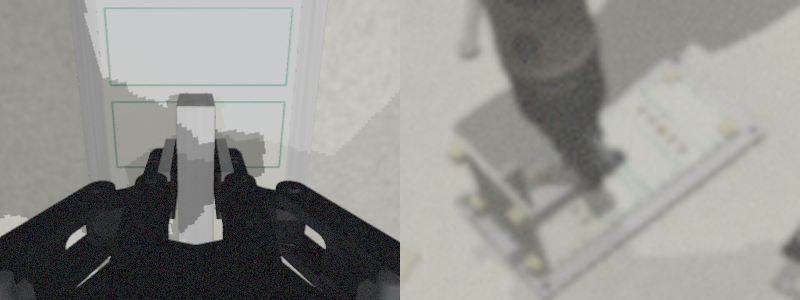

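The panel now looks upright, with the blade against it at about (510,200) in the right half. I'll ease the load, release and lift clear.

>>> arm_command --commands '[0.0006,0,-0.0008,0,0,0,0,0.0012,0,-0.0016,0,0,0,0,0.0012,0,-0.002,0,0,0,0,0.0012,0,-0.002,0,0,0,0]'

```text
t: 14.3
eef_pos: [0.5654, -0.2, 0.0227]
tool_rot: [-0.002, 0.094, 0.996, 0.0]
contact_force: [-6.1, 1.0, -2.2]
gripper_width: 0.203
grasp_force: 24.5
```

>>> arm_command --commands '[0,0,0,0,0,0,0.25,0,0,0,0,0,0,0.3,0,0,0,0,0,0,0.4,0,0,0,0,0,0,0.5,0,0,0,0,0,0,0.5,0,0,-0.03,0,0,0,0.5,0,0,-0.07,0,0,0,0.5,0,0,-0.11,0,0,0,0.5]'

```text
t: 15.1
eef_pos: [0.5674, -0.2001, 0.1347]
tool_rot: [-0.001, 0.094, 0.996, 0.0]
contact_force: [0.5, -0.2, -0.0]
gripper_width: 0.497
grasp_force: 0.0
```

>>> arm_command --commands '[-0.02,0,-0.05,0,0,0,0.5,-0.04,0,-0.08,0,0,0,0.8,-0.05,0,-0.1,0,0,0,0.8,-0.05,0,-0.1,0,0,0,0.8,-0.05,0,-0.1,0,0,0,0.8]'

```text
t: 15.6
eef_pos: [0.6166, -0.2094, 0.2333]
tool_rot: [-0.0, 0.094, 0.996, 0.0]
contact_force: [-0.2, -0.9, -1.9]
gripper_width: 0.8
grasp_force: 0.0
```

Run:
```python
from h import *
snap('wrist','w6.png'); o=get_obs(); print(o['eef_pos'],o['t'])
i=np.load('pics/w6.npz')['img'][80:280,190:450,::-1]/200.
cv2.imwrite('pics/w6b.png',cv2.resize(np.clip(255*i**.6,0,255).astype(np.uint8),None,fx=3,fy=3,interpolation=cv2.INTER_CUBIC))
```

```text
[ 0.6157943  -0.2092202   0.23243459] 15.65
```

View pics/w6b.png

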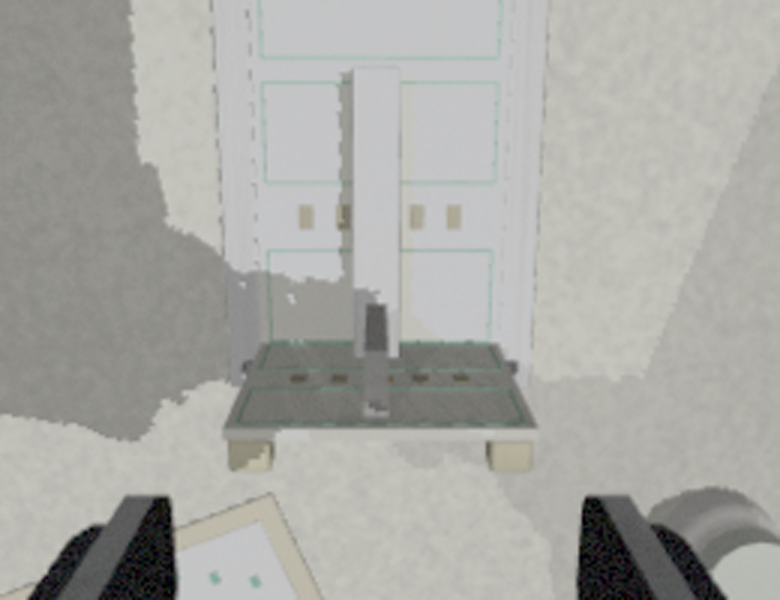

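The square stands free with its heel at about (377,355) against the panel. The panel's upper edge runs along row 428 from column 225 to 536. I'll measure the remaining angle, gap and lean.

Run:
```python
from h import *
d=np.load('pics/w6.npz'); i=cv2.GaussianBlur(cv2.cvtColor(d['img'],cv2.COLOR_RGB2GRAY),(3,3),0).astype(float)
sat=cv2.GaussianBlur((d['img'][:,:,1].astype(float)-d['img'][:,:,0]),(3,3),0)
def peak(I,rng,a,b,ax):
    out=[]
    for u in rng:
        L=I[:,u] if ax==0 else I[u]; k=a+np.argmax(L[a:b]); y0,y1,y2=L[k-1:k+2]; s=k+.5*(y0-y2)/(y0-2*y1+y2+1e-9); out.append((u,s) if ax==0 else (s,u))
    return out
A=np.radians(-10.8);x=np.array([np.cos(A),np.sin(A)])
def yaw(P,z,n):
    W=np.array([ray('w6',p,z)[:2] for p in P]); vx,vy,a,b=cv2.fitLine(W.astype(np.float32),cv2.DIST_HUBER,0,.001,.001).ravel()
    print(n,np.degrees(np.arctan2(vy,vx)).round(2),'rms',(((W-[a,b])@[-vy,vx]).std()*1e3).round(2),W.mean(0).round(4),'along',(W@x).mean().round(4))
Gx=np.gradient(i,axis=1);Gy=np.gradient(i,axis=0)
yaw(peak(Gx,range(106,190),303,312,1),.038,'L');yaw(peak(-Gx,range(106,190),320,327,1),.038,'R')
yaw(peak(Gy,range(309,322),98,106,0),.038,'toe')
yaw(peak(sat,range(280,355),136,144,0),.014,'g1') if 0 else None
yaw(peak(sat,list(range(282,302))+list(range(326,352)),138,144,0),.014,'green')
yaw(peak(-Gy,list(range(285,307))+list(range(326,350)),190,199,0),.014,'foot')
yaw(peak(-Gy,range(309,322),195,202,0),.038,'heel top')
yaw(peak(Gy,list(range(275,300))+list(range(330,358)),218,227,0),.114,'panel top inner')
yaw(peak(Gy,range(313,318),208,220,0),.106,'blade tip a');
print(i[204:228,315].round(0))
print(i[204:228,300].round(0))
```

```text
L -11.3 rms 1.69 [ 0.5804 -0.2118] along 0.6098
R -10.31 rms 1.44 [ 0.5836 -0.195 ] along 0.6098
toe 78.83 rms 0.05 [ 0.5347 -0.1939] along 0.5615
green 78.99 rms 0.04 [ 0.5766 -0.1981] along 0.6035
foot 78.79 rms 0.44 [ 0.6409 -0.211 ] along 0.669
heel top -10.72 rms 4.38 [ 0.4536 -0.1782] along 0.479
panel top inner 79.27 rms 0.14 [ 0.6422 -0.2125] along 0.6706
blade tip a 66.06 rms 0.08 [ 0.6384 -0.2136] along 0.6671
[ 58.  57.  57.  57.  58.  59.  60.  59.  57.  53.  49.  49.  57.  68.
  69.  57.  48.  51.  72. 102. 118. 120. 122. 126.]
[ 49.  45.  43.  46.  53.  59.  59.  58.  56.  56.  55.  55.  55.  55.
  54.  51.  53.  60.  78. 103. 118. 120. 122. 125.]
```

Run:
```python
from h import *
A=np.radians(-10.8);x=np.array([np.cos(A),np.sin(A)])
d=np.load('pics/w6.npz');i=cv2.cvtColor(d['img'],cv2.COLOR_RGB2GRAY)
print(i[214:224,306:326])
for v in (218,218.7,219.5): print(v,ray('w6',(315,v),.106)[:2]@x)
for v in (221,221.7,222.3): print(v,ray('w6',(315,v),.114)[:2]@x)
```

```text
[[ 54  52  55  56  60  67  70  48  47  48  51  59  59  57  50  51  53  55
   58  54]
 [ 55  53  53  58  58  69  73  46  49  45  46  51  52  55  53  51  53  54
   57  56]
 [ 54  55  54  54  61  75  84  79  74  46  47  46  50  56  51  52  52  54
   56  54]
 [ 53  52  53  52  57  74  87  86  82  68  75  80  78  70  51  52  52  52
   54  54]
 [ 50  48  51  50  55  67  76  76  75  72  76  78  74  65  48  53  52  51
   50  54]
 [ 46  49  48  47  51  55  58  58  55  54  54  56  55  55  50  51  53  50
   52  54]
 [ 45  44  47  47  45  47  49  49  47  45  47  48  47  50  49  47  49  51
   54  51]
 [ 43  46  49  57  58  57  55  48  46  45  46  46  49  59  59  57  58  57
   55  52]
 [ 66  66  66  68  67  68  67  65  66  66  65  66  66  69  70  68  69  73
   71  72]
 [112 111 111 112 112 112 111 112 112 112 111 113 111 112 112 112 112 112
  112 112]]
218 0.6691562877732725
218.7 0.6698738416363729
219.5 0.6706951535084859
221 0.6692736924242783
221.7 0.669974149830633
222.3 0.6705753374983106
```

>>> arm_command --commands '[0,0,-0.03,0,0,0,0.8,0,0,-0.05,0,0,0,0.8,0,0,-0.05,0,0,0,0.8,0,0,-0.05,0,0,0,0.8]'

```text
t: 16.05
eef_pos: [0.616, -0.2093, 0.2823]
tool_rot: [-0.001, 0.094, 0.996, 0.0]
contact_force: [0.2, -0.1, -0.8]
gripper_width: 0.802
grasp_force: 0.0
```

```bash
python3 -c "
from h import *
print(hand_in())"
```

```text
the job is handed in; nothing more can be done
None
```

The job is handed in after about 16 s: the square stands released against the middle of the end panel, flush to within about 0.3 mm at the blade tip, and the panel measures upright to within camera error (1–2 mm over its height).

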